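# Clamp a seal stone in the carving bed to a firm set feel

## Robot

A 7-joint arm with a two-finger parallel gripper is mounted at the origin on the work surface. World frame = base frame: x ahead of the robot, y to its left, z up, the work surface at z = 0. Lengths are in m, angles in rad, forces in N, time in s.
With the tool pointing down it reaches from about 0.35 to 0.775 m from the base axis. Payload 3.1 kg.
Tool frame: the origin (TCP) lies where the fingers leave the gripper's body, on its centre line; the fingertips stand 73 mm ahead of it and the grasp point (between the pads) lies 54 mm ahead of it; z points along the fingers, x is the direction in which the jaws open and shut, and the axes are right-handed (so a half turn about z gives the same grasp; the last joint's range is limited). The gripper opens to 85 mm and grips with 20 to 120 N. Pads are 22 mm wide; open, the fingers measure 114 mm over their backs; the gripper's body (76 mm by 85 mm) begins 54 mm behind the grasp point. The pads swing forward as they close: fully open they stand 13 mm farther back than shut.
Start: joints at [1.144, 0.311, 0.014, 1.512, -0.004, 1.319, -0.027], TCP at [0.206, -0.51, 0.304] pointing down, gripper open.
Joint ranges: [-2.7, 2.7], [-0.3, 1.91], [-1.27, 1.3], [0.12, 2.57], [-1.44, 4.58], [0.2, 2.03], [-3.05, 3.05]. Speed limits (rad/s): [2.79, 2.79, 3.14, 3.14, 3.14, 3.14, 3.14].

## Interface

Orientations are given as a rotation vector (axis times angle).
In Python, from station import arm, eoat, inverse_kinematics, viewer, job gives the robot as it stands. Calls block until the motion is done:
- arm.move_to(position, orientation): joint-space move of the TCP to a pose.
- arm.line_to(position, orientation=None, feed=0.15, max_force=None): straight line of the TCP; orientation=None keeps the orientation; feed is the mean speed in m/s. With max_force (N) it stops when the force on the tool has changed by that much, and returns True; else False.
- arm.goto_joints(angles): joint-space move.
- eoat.open_jaws() and eoat.grasp(): open the fingers fully, or close them until they stop; the grip force is fixed at half the most.
- arm.wait(seconds).
- inverse_kinematics(position, orientation): joint angles nearest the present ones, or None.
- viewer.snapshot(name): name is "scene" or "side" or "wrist"; returns the picture (420x560x3 uint8, red, green, blue); there is no depth.
- viewer.camera_model(name): a dict with "vfov" (degrees; the focal length in pixels is half the picture's height over the tangent of half this angle, whatever the lens; pixels are square), "cx", "cy" (the principal point, pixels), "R" (3x3) and "t" (3): a world point X has camera coordinates R X + t; the wrist camera has in their place "T_tool_cam" (4x4, takes a point from camera to tool coordinates, whose origin is the TCP and whose axes are the tool frame's). Camera axes: x right, y down, z forward; pixel columns grow to the right and rows downward; lengths in m; the calibration is good to about 2 mm. The wrist camera is an equidistant fisheye: a pixel r from the principal point sees the ray r / f radians off the axis. A picture is of the moment at which its call begins: read the wrist's pose just before it. camera_model takes no time and is no camera call.
A pose or a line that the arm cannot do raises arm.Unreachable and nothing moves.
- job.job_done(): hands the job in, once; it reports no verdict.
Readings, each from a call of its own:
- arm.get_time_s(): time.
- arm.get_qpos(): joint angles.
- arm.get_joint_vel(): joint speeds.
- arm.get_effort(): joint torques, N m.
- arm.get_tool_pos(): TCP position.
- arm.get_tcp_rot(): TCP orientation.
- arm.get_wrist_force(): force on the tool from outside, world axes, zero at the start.
- arm.get_torque(): the same for the moment, N m.
- arm.get_grip_width(): finger opening in m.
Only numpy, scipy, OpenCV 4.12 (cv2) and the standard library are available. Lean on these libraries where they do the work, as an engineer would, in place of code of your own. Each camera call takes 0.05 s, during which the arm holds its last target.

## Task

Stand the tall square seal stone upright on the clamp's wooden base, between and square to its jaws, and let go of it. Then slowly wind the crank wheel clockwise until it feels firm, about 17 N of push at the crank handle where it runs free at about 10, never over 20, and let go so that the stone stays clamped. Leave the other two seal stones where they are.

Things in the scene. Friction and masses are not known exactly. Their poses are not given: they have to be found in the camera images.
- bed: the seal-carving clamp, screwed down: dark wooden base 130 (x) x 320 (y) x 15 mm thick. Origin on the table; x across the jaws, y along the base from the jaws (-y) to the crank wheel (+y), z up; the base spans y = -140 to +180 mm. Steel jaws with tops 45 mm above the table. A grey gear housing, 100 x 100 mm, 53 mm high, is centred at y = +120 mm under the wheel
- nest (a point): point on top of the wooden base (15 mm above the table) between the open jaws, 23 mm from the back jaw's face at its -y; axes as the clamp's. A stone centred here has 6 mm or more to each jaw. The moving pad, 60 mm wide, comes from the clamp's +y side; it is shimmed up to 6 mm forward or back on its carrier, and this is not measured
- stone_mid (a point): centre of the tall square seal stone, 32 x 32 x 80 mm tall, about 0.21 kg, standing; this point is 40 mm above its foot. z up along the stone, x and y square to its faces
- wheel_axis (a point): point on the upright axis of the spoked dark steel crank wheel (128 mm across, its top 75 mm above the table), level with the middle of the handle, 99 mm above the table. Clockwise seen from above closes the clamp, 6 mm of pad travel per radian; 2.5 to 6.5 rad are needed. The gear's friction holds the wheel where it is left
- crank_grip (a point): middle of the upright round wooden crank handle on the wheel, 22 mm thick, 42 mm tall (77 to 119 mm above the table), 52 mm from the wheel axis; it spins on its own pin, so hold it without turning the gripper. Push along its circle while it turns: 10 to 11 N running free, then climbing 11 N per radian once the stone is tight; 17.5 N is a 60 N clamping force. After stopping it can read some N less
- jaw: the moving jaw's carrier, steel bar 120 x 24 x 30 mm, origin under its middle, 15 mm above the table. On its -y side it carries the pad, whose face is 29 mm (by its shims 23 to 35) from this origin. It slides the stone against the back jaw, which then yields on springs, 1 mm per 16 N. A clamping force of 60 N is right, 28 to 82 N good, above 88 N overtightened
- round_mid (a point): centre of a round seal stone, 36 mm diameter, 60 mm tall, standing; to be left alone
- low_mid (a point): centre of a low oblong seal stone, 50 x 28 x 38 mm tall; to be left alone
Mind the look-alikes: they are no part of the job. What is shaped like the part that bears stone_mid but green or pink is not meant.

How it is judged:
On the way, in this order (a step that is already met when the one before it is completed fails the run):
1. the stone stands upright on the clamp's base between the jaws, let go (horizontal distance between stone_mid and nest below 0.03 m and z of stone_mid in the frame of nest between 0.036 and 0.044 m and angle between stone_mid's own z axis and vertical below 0.12 rad and contact force between the fingers and stone below 0.1 N), for 0.2 s.
2. the stone is clamped against the back jaw (contact force between jaw and stone above 28 N), for 0.2 s.
At the end, for the whole second after the job is handed in: the tall stone stands upright (within 0.1 rad) on the clamp's base (within 4 mm), within 30 mm of the nest point and square to the jaws (within 0.12 rad), at rest, clamped by the jaw with 28 to 82 N, with nothing touched by the robot (contact force between jaw and stone between 28 and 82 N and horizontal distance between stone_mid and nest below 0.03 m and z of stone_mid in the frame of nest between 0.036 and 0.044 m and angle between stone_mid's own z axis and vertical below 0.1 rad and (angle between the x axis of stone_mid and the x axis of nest, either way round below 0.12 rad or angle between the x axis of stone_mid and the y axis of nest, either way round below 0.12 rad) and linear speed of stone below 0.01 m/s).
It fails at once if the clamp is overtightened: clamping force above 88 N (contact force between jaw and stone above 88 N).
It fails at once if the round seal stone is disturbed (30 mm) (distance of round_mid from where it was at the start of the episode above 0.03 m).
It fails at once if the low seal stone is disturbed (30 mm) (distance of low_mid from where it was at the start of the episode above 0.03 m).
It also fails if it takes over 66 s, if anything falls off the work surface, if the arm or the gripper's body presses on something with over 40 N, if the wrist force passes 120 N, or if a joint passes its speed limit or range.

## Working session

There is one attempt and no reset: what is moved stays moved. The work goes in short steps, each a Python script; the robot and the scene stay as the last script left them, time stands still between calls to the robot, and variables do not carry over. Pictures are saved under pics/ and viewed, and the job is handed in when it is done.

```bash
mkdir -p pics; ls
python3 - <<'E'
from station import arm,eoat,viewer,job
import cv2
print(arm.get_time_s(),arm.get_qpos(),arm.get_tool_pos(),arm.get_tcp_rot())
for n in ["scene","side","wrist"]:
    im=viewer.snapshot(n); cv2.imwrite(f"pics/{n}0.png",im[:,:,::-1]); print(n,viewer.camera_model(n))
E
```

```text
pics
0.0 [ 1.144306    0.31176085  0.01396683  1.51305566 -0.00442137  1.31922055
 -0.02719532] [ 0.20627404 -0.50924649  0.30280208] [-2.60423324  1.75483891  0.00320289]
scene {'vfov': 52.739773348855984, 'cx': 278.50259037492333, 'cy': 209.31315645616874, 'R': array([[ 0.02467981,  0.99962626, -0.01175793],
       [ 0.84221069, -0.02712698, -0.53846568],
       [-0.53858339,  0.00338657, -0.84256541]]), 't': array([ 0.0888746 , -0.38165135,  1.25066426])}
side {'vfov': 48.31880560977579, 'cx': 276.06794183818596, 'cy': 205.38498497521002, 'R': array([[-0.80471868, -0.59365562, -0.00092074],
       [-0.32560211,  0.44265961, -0.83548533],
       [ 0.49639814, -0.67203086, -0.54951198]]), 't': array([0.34164626, 0.30142657, 0.80877919])}
wrist {'vfov': 65.70646984690485, 'cx': 279.8699617091954, 'cy': 211.59338551557997, 'T_tool_cam': array([[ 9.99999794e-01,  3.63173287e-04,  5.28426190e-04,
         2.69526503e-04],
       [-5.06942677e-04,  9.52427011e-01,  3.04766357e-01,
        -7.71119134e-02],
       [-3.92604377e-04, -3.04766563e-01,  9.52426999e-01,
        -6.94051946e-02],
       [ 0.00000000e+00,  0.00000000e+00,  0.00000000e+00,
         1.00000000e+00]])}
```

View pics/scene0.png

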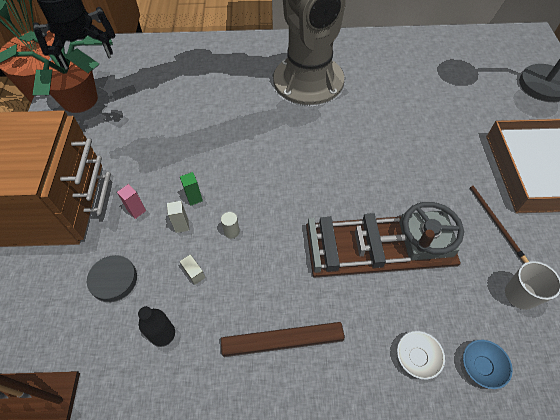

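View pics/side0.png

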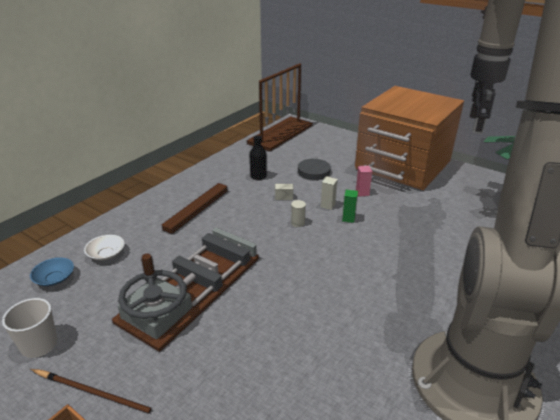

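View pics/wrist0.png

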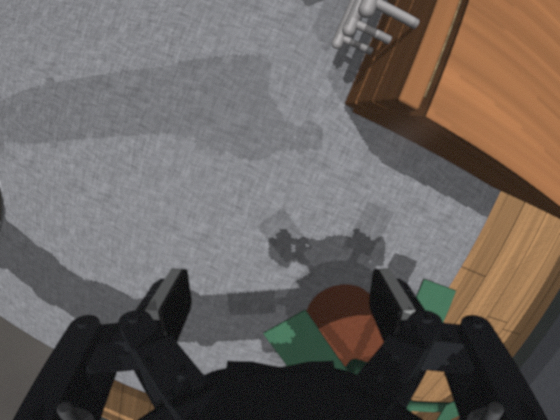

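The scene view shows these candidates. The white tall stone is at about (177,216), the green one at (190,188) and the pink one at (131,201). The round stone is at (230,224) and the low one at (191,267). Only the white one at (177,216) fits the description: square, tall and not coloured. Its match in the side view is (330,193). Next I'll check it in an enlarged crop and locate things roughly by triangulation.

```bash
cat > h.py <<'E'
import numpy as np,cv2
from scipy.spatial.transform import Rotation as Ro
from station import arm,eoat,inverse_kinematics,viewer,job
W,H=560,420
def snap(n,name=None):
    T=None
    if n=="wrist":
        T=np.eye(4);T[:3,3]=arm.get_tool_pos();T[:3,:3]=Ro.from_rotvec(arm.get_tcp_rot()).as_matrix()
    im=viewer.snapshot(n)
    if name: 
        cv2.imwrite(f"pics/{name}.png",im[:,:,::-1])
        if T is not None: np.save(f"pics/{name}.npy",T)
    return im,T
def ray(n,uv,T=None):
    m=viewer.camera_model(n);f=H/2/np.tan(np.radians(m["vfov"])/2)
    d=(np.asarray(uv,float)-[m["cx"],m["cy"]])/f
    if n=="wrist":
        th=np.linalg.norm(d);s=np.sin(th)/th if th>1e-9 else 1
        v=np.array([d[0]*s,d[1]*s,np.cos(th)])
        M=T@m["T_tool_cam"];return M[:3,3],M[:3,:3]@v
    v=np.array([d[0],d[1],1.]);R=np.array(m["R"]);return -R.T@m["t"],R.T@(v/np.linalg.norm(v))
def onplane(n,uv,z,T=None):
    o,d=ray(n,uv,T);return o+d*(z-o[2])/d[2]
def tri(rays):
    A=np.zeros((3,3));b=np.zeros(3)
    for o,d in rays:
        P=np.eye(3)-np.outer(d,d);A+=P;b+=P@o
    X=np.linalg.solve(A,b)
    return X,[np.linalg.norm((np.eye(3)-np.outer(d,d))@(X-o)) for o,d in rays]
def proj(n,X,T=None):
    m=viewer.camera_model(n);f=H/2/np.tan(np.radians(m["vfov"])/2)
    if n=="wrist":
        c=np.linalg.inv(T@m["T_tool_cam"])@np.append(X,1);c=c[:3];r=np.hypot(c[0],c[1]);th=np.arctan2(r,c[2])
        return np.array([m["cx"],m["cy"]])+f*th*c[:2]/max(r,1e-9)
    c=np.array(m["R"])@X+m["t"];return np.array([m["cx"],m["cy"]])+f*c[:2]/c[2]
def down(yaw): # tool z down, tool x at yaw in world
    c,s=np.cos(yaw),np.sin(yaw)
    return Ro.from_matrix(np.array([[c,s,0],[s,-c,0],[0,0,-1]])).as_rotvec()
E
python3 - <<'E'
from h import *
a=cv2.imread("pics/scene0.png");b=cv2.imread("pics/side0.png")
A=cv2.resize(a[165:290,105:255],None,fx=4,fy=4,interpolation=cv2.INTER_CUBIC)
B=cv2.resize(b[150:235,265:385],None,fx=5,fy=5,interpolation=cv2.INTER_CUBIC)
cv2.imwrite("pics/cropA.png",A);cv2.imwrite("pics/cropB.png",B)
C=cv2.resize(a[190:285,295:475],None,fx=4.4,fy=4.4,interpolation=cv2.INTER_CUBIC);cv2.imwrite("pics/cropC.png",C)
for n,s,t in [("stone top",(176,208),(330,181)),("round top",(230,217),(299,205)),("hub",(431,233),(153,292)),("handle top",(431,222),(148,256))]:
    print(n,tri([ray("scene",s),ray("side",t)]))
E
```

```text
stone top (array([ 0.48766062, -0.32358298,  0.07570636]), [np.float64(8.856496680284153e-05), np.float64(8.85649668026973e-05)])
round top (array([ 0.50413908, -0.20623783,  0.05701277]), [np.float64(0.0013898887076884486), np.float64(0.0013898887076885039)])
hub (array([0.55791185, 0.22124611, 0.06012683]), [np.float64(0.001052424737808215), np.float64(0.0010524247378082825)])
handle top (array([0.57377992, 0.20124396, 0.12969436]), [np.float64(0.0029320026739261713), np.float64(0.002932002673926262)])
```

View pics/cropA.png

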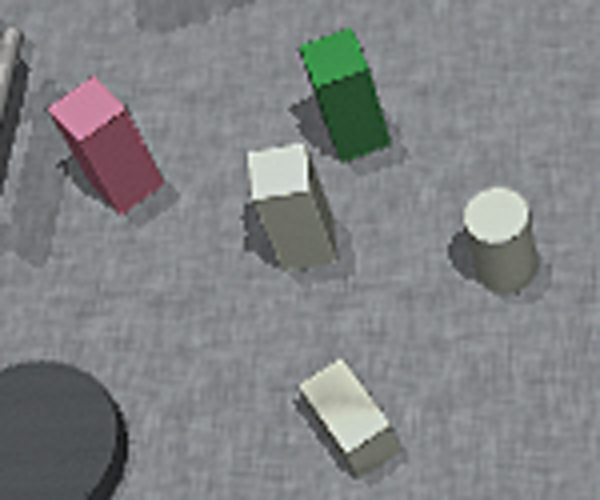

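View pics/cropC.png

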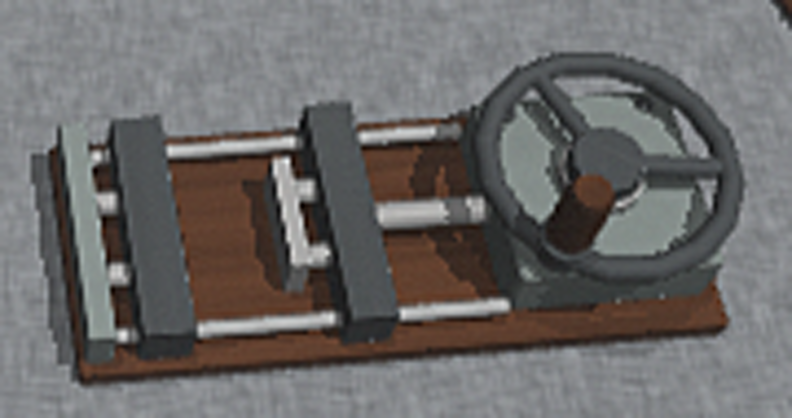

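View pics/cropB.png

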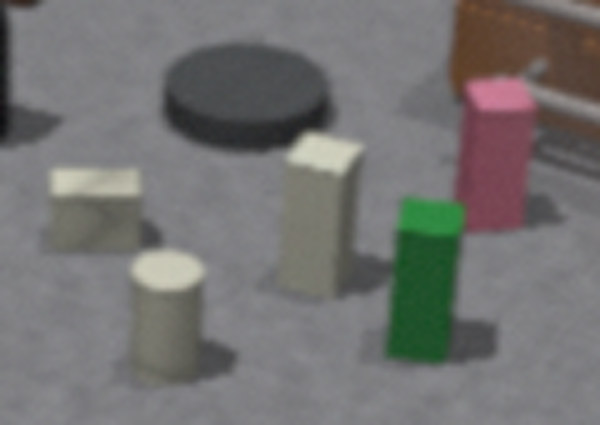

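The crop confirms the plain white tall stone, with its top at scene (175,208). The green and pink ones are the look-alikes. The clamp's back jaw is at the left (-y world) and the wheel at the right. I'll move the wrist camera over the stone.

Run:
```python
from h import *
arm.move_to([0.47,-0.30,0.29],down(-np.pi/2))
print(arm.get_time_s(),arm.get_tool_pos(),arm.get_qpos())
im,T=snap("wrist","w1")
arm.line_to([0.47,-0.36,0.29],feed=0.2)
im,T=snap("wrist","w2");print(arm.get_time_s(),arm.get_wrist_force())
```

```text
1.425 [ 0.46895872 -0.30164175  0.28994331] [ 0.62823463  0.33873818 -0.11786587  1.51001793  0.04218414  1.29545845
 -1.06760776]
1.975 [ 0.256006    0.64099221 -0.61495392]
```

View pics/w1.png

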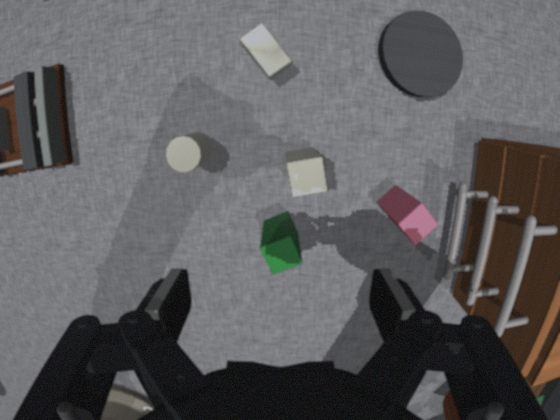

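View pics/w2.png

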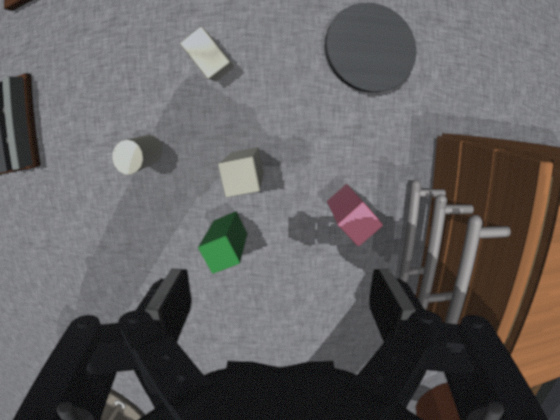

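The tall white stone is at (307,176) in w1 and at (240,177) in w2. The round stone is at (183,154) and (128,157), and the green one at (281,243) and (223,243). I'll extract the top corners in both views.

Run:
```python
from h import *
for n,(u,v) in [("w1",(307,176)),("w2",(240,177))]:
    im=cv2.imread(f"pics/{n}.png");c=cv2.resize(im[v-40:v+40,u-45:u+45],None,fx=6,fy=6,interpolation=cv2.INTER_CUBIC)
    cv2.imwrite(f"pics/c{n}.png",c)
    g=cv2.cvtColor(im,cv2.COLOR_BGR2HSV)
    print(n);print(g[v-22:v+26:3,u,2],g[v,u-27:u+27:3,2])
```

```text
w1
[ 91  94 162 175 174 176 176 173 174 173 171 174 172 175 130 131] [131 123 123 145 179 189 176 175 173 174 174 175 173 174 173 111  95  94]
w2
[101 127 181 182 184 184 183 184 182 184 184 183 184 153 136 137] [118 115 125 174 183 182 183 180 183 184 186 185 185 186 172  78  67  82]
```

View pics/cw1.png

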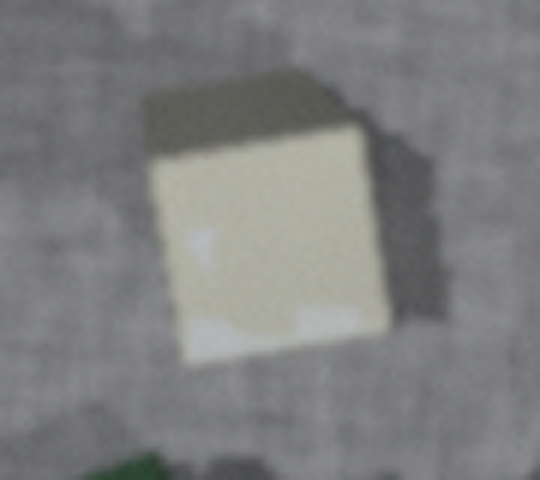

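View pics/cw2.png

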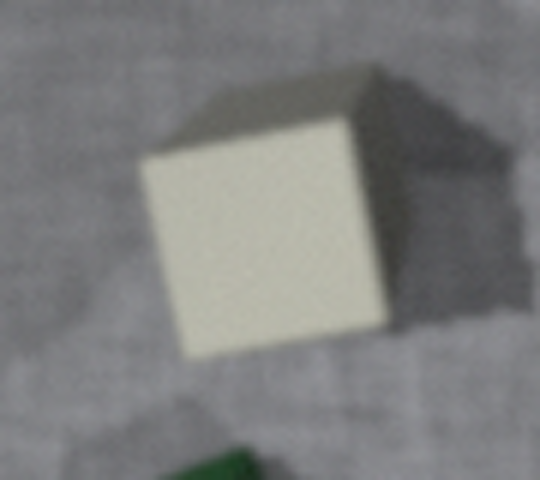

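```bash
cat >> h.py <<'E'
def quad(im,roi,th):
    u0,v0,u1,v1=roi;k=6
    g=cv2.resize(im[v0:v1,u0:u1].max(2),None,fx=k,fy=k,interpolation=cv2.INTER_CUBIC)
    m=(g>th).astype(np.uint8);cs,_=cv2.findContours(m,cv2.RETR_EXTERNAL,cv2.CHAIN_APPROX_NONE)
    c=max(cs,key=cv2.contourArea);r=cv2.minAreaRect(c)
    q=cv2.approxPolyDP(c,0.06*cv2.arcLength(c,True),True)[:,0].astype(float)
    q=(q+0.5)/k-0.5+[u0,v0]
    return q[np.argsort(np.arctan2(*(q-q.mean(0)).T[::-1]))]
E
python3 - <<'E'
from h import *
Q=[];Ts=[]
for n,(u,v) in [("w1",(307,176)),("w2",(240,177))]:
    im=cv2.imread(f"pics/{n}.png");T=np.load(f"pics/{n}.npy");q=quad(im,(u-40,v-35,u+40,v+35),155);print(np.round(q,1));Q.append(q);Ts.append(T)
P=np.array([tri([ray("wrist",Q[i][j],Ts[i]) for i in (0,1)])[0] for j in range(4)]);print(P,P.mean(0))
for i in (0,1):
    X=np.array([onplane("wrist",a,0.08,Ts[i]) for a in Q[i]])
    e=np.diff(np.vstack([X,X[:1]]),axis=0)
    print(X.mean(0),np.linalg.norm(e,axis=1),np.degrees(np.arctan2(e[:,1],e[:,0])))
# green
E
```

```text
[[287.6 163.4]
 [320.4 157.6]
 [325.8 189.9]
 [292.8 195.8]]
[[218.4 164.1]
 [251.1 157.2]
 [257.9 189.8]
 [225.6 195.9]]
[[ 0.50097808 -0.30932581  0.08245643]
 [ 0.50604066 -0.33787201  0.08035949]
 [ 0.47727226 -0.34330807  0.0813249 ]
 [ 0.47169117 -0.31407349  0.08060689]] [ 0.48899554 -0.32614485  0.08118693]
[ 0.48869143 -0.32622845  0.08      ] [0.02902002 0.02953369 0.02989827 0.02947312] [ -79.46250503 -169.09587232  100.40714216    9.19757774]
[ 0.48882762 -0.32597032  0.08      ] [0.02951067 0.02958243 0.02974614 0.02944979] [ -79.2249408  -169.53205141  100.515327     10.00901439]
```

The stone measures 81 mm high, centred at (0.489,-0.326) with a yaw of about 10°. The scene/side estimate agrees within 3 mm. Before grasping it, I'll survey the clamp with a free wrist view.

Run:
```python
from h import *
# green clearance
for n,pts in [("w1",[(264,245),(292,237),(301,262),(272,272)]),("w2",[(200,250),(230,236),(239,259),(210,271)])]:
    T=np.load(f"pics/{n}.npy");X=np.array([onplane("wrist",p,0.08,T) for p in pts])[:,:2]-[0.4888,-0.3261]
    a=np.radians(10);R=np.array([[np.cos(a),np.sin(a)],[-np.sin(a),np.cos(a)]]);print(np.round(X@R.T,3).tolist())
arm.move_to([0.59,0.14,0.33],down(-np.pi/2))
print(arm.get_time_s(),arm.get_tool_pos(),arm.get_qpos())
im,T=snap("wrist","w3")
arm.line_to([0.59,0.04,0.33],feed=0.2)
im,T=snap("wrist","w4");print(arm.get_time_s(),arm.get_wrist_force())
```

```text
[[-0.057, 0.049], [-0.054, 0.022], [-0.081, 0.018], [-0.087, 0.047]]
[[-0.063, 0.052], [-0.053, 0.02], [-0.078, 0.017], [-0.086, 0.048]]
3.8417 [0.59050656 0.13792657 0.32979768] [-0.02234503  0.44437632 -0.36227978  1.28442996  0.15573913  1.44035483
 -1.94639324]
4.5917 [0.12487795 1.09119675 0.78191931]
```

View pics/w3.png

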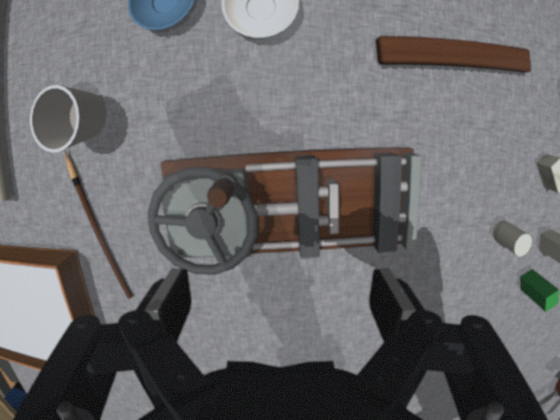

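View pics/w4.png

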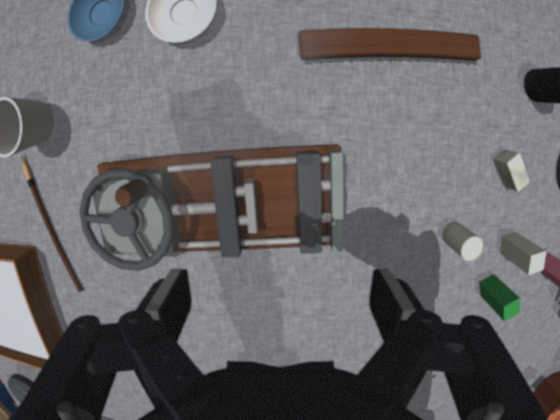

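w3 and w4 show the whole clamp. The wheel hub is at (203,223) in w3 and (124,222) in w4, and the handle top at (222,190) and (131,187). The back jaw is at about (388,203) and (310,202), the carrier at (308,207) and (226,207), and the pad at (335,208) and (252,207). I'll enlarge both to pick corners.

Run:
```python
from h import *
for n,(u,v) in [("w3",(140,140)),("w4",(70,138))]:
    im=cv2.imread(f"pics/{n}.png");c=cv2.resize(im[v:v+135,u:u+145],None,fx=4.4,fy=4.4,interpolation=cv2.INTER_CUBIC);cv2.imwrite(f"pics/c{n}a.png",c)
for n,(u,v) in [("w3",(270,140)),("w4",(190,138))]:
    im=cv2.imread(f"pics/{n}.png");c=cv2.resize(im[v:v+125,u:u+165],None,fx=4.8,fy=4.8,interpolation=cv2.INTER_CUBIC);cv2.imwrite(f"pics/c{n}b.png",c)
```

```text
(no output)
```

View pics/cw3b.png

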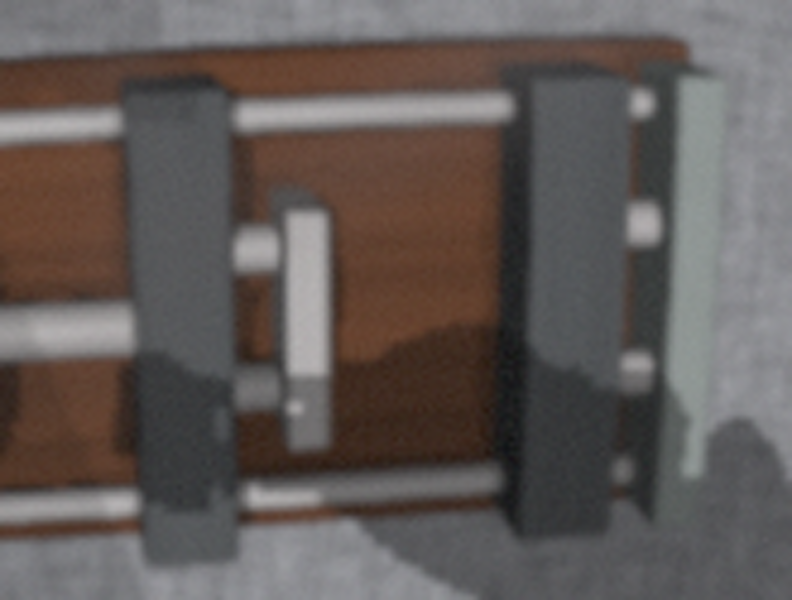

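View pics/cw4b.png

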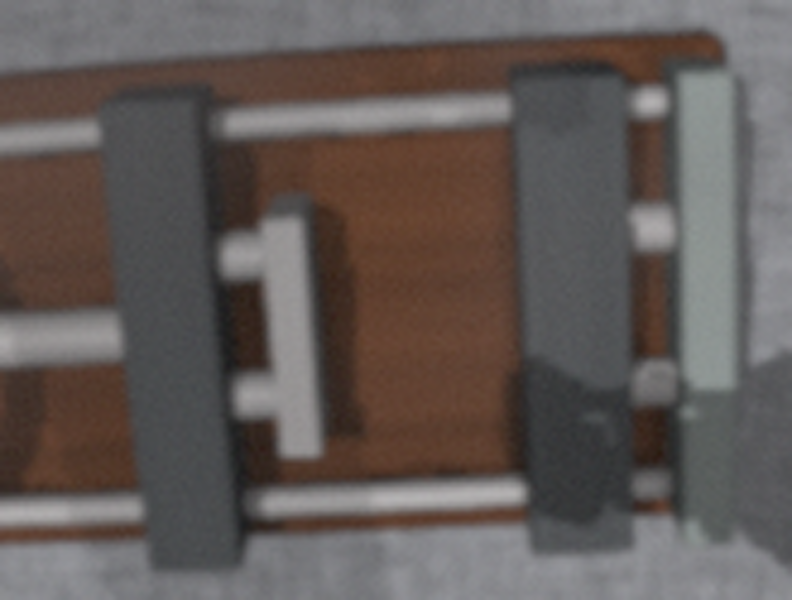

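View pics/cw3a.png

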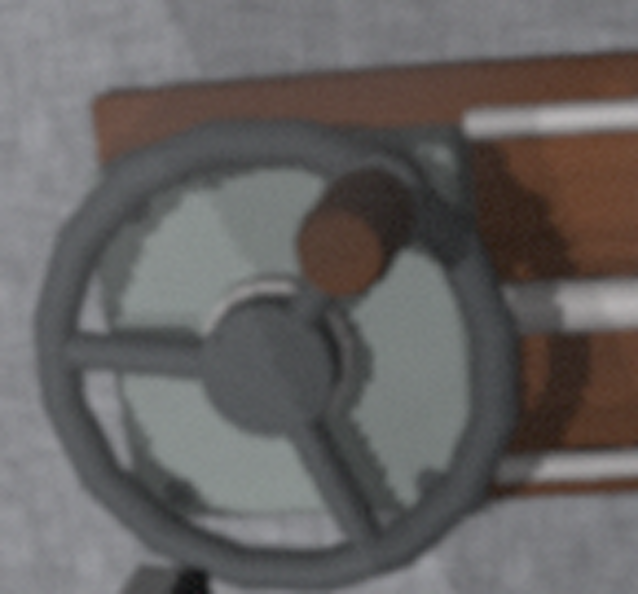

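View pics/cw4a.png

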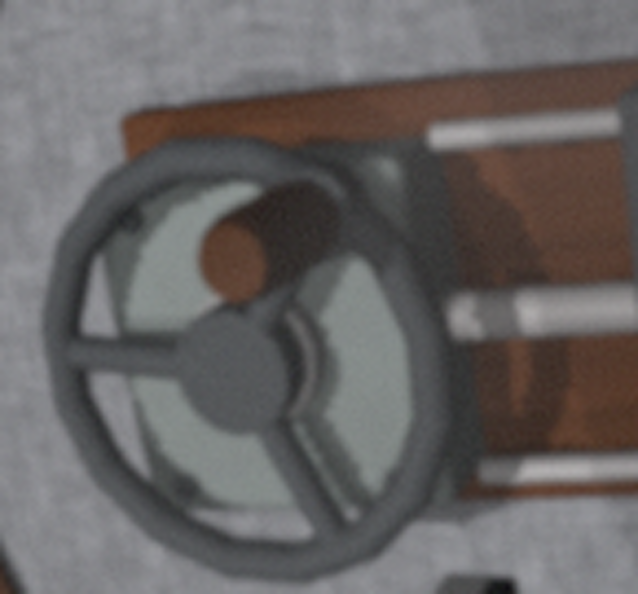

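Run:
```python
from h import *
from scipy.optimize import least_squares
T3=np.load("pics/w3.npy");T4=np.load("pics/w4.npy")
def px(p,k,o): return (np.array(p)+.5)/k-.5+o
def b3(p): return px(p,4.8,(270,140))
def b4(p): return px(p,4.8,(190,138))
def a3(p): return px(p,4.4,(140,140))
def a4(p): return px(p,4.4,(70,138))
def t(n,p,q,f3,f4):
    X,r=tri([ray("wrist",f3(p),T3),ray("wrist",f4(q),T4)]);print(n,np.round(X,4),np.round(r[0],4));return X
hub=t("hub",(272,367),(235,370),a3,a4);hd=t("handle",(340,252),(234,262),a3,a4)
BA=t("back face outer",(533,78),(515,75),b3,b4);BB=t("back face inner",(520,533),(531,548),b3,b4)
t("back far outer",(628,78),(628,78),b3,b4);t("back far inner",(608,530),(632,545),b3,b4)
CA=t("car -y outer",(232,92),(208,97),b3,b4);CB=t("car -y in",(237,560),(240,567),b3,b4)
t("car +y outer",(130,95),(105,100),b3,b4);t("car +y in",(145,560),(152,568),b3,b4)
t("pad face outer",(328,208),(308,212),b3,b4);t("pad face in",(330,452),(325,457),b3,b4)
t("base corner",(98,98),(125,120),a3,a4);
for f,T,pts in ((a3,T3,[(36,335),(235,120),(517,360),(275,587)]),(a4,T4,[(45,320),(225,137),(447,370),(280,578)])):
    X=np.array([onplane("wrist",f(p),0.068,T) for p in pts])
    r=least_squares(lambda c:np.hypot(X[:,0]-c[0],X[:,1]-c[1])-c[2],[.55,.22,.064]);print("rim",r.x,r.fun)
for f,T,p in ((b3,T3,[(533,78),(520,533)]),(b4,T4,[(515,75),(531,548)])):
    print("back face z=.045",[onplane("wrist",f(q),0.045,T)[:2].round(4) for q in p])
for f,T,p in ((b3,T3,[(232,92),(237,560)]),(b4,T4,[(208,97),(240,567)])):
    print("carrier -y z=.045",[onplane("wrist",f(q),0.045,T)[:2].round(4) for q in p])
```

```text
hub [0.5509 0.2218 0.0742] 0.0003
handle [0.5916 0.1941 0.1173] 0.0002
back face outer [0.6204 0.0223 0.0437] 0.0003
back face inner [0.5046 0.0167 0.0477] 0.0001
back far outer [ 0.6198 -0.0045  0.0376] 0.0003
back far inner [ 0.5034 -0.009   0.0443] 0.0002
car -y outer [0.6147 0.0939 0.038 ] 0.0003
car -y in [0.4977 0.0896 0.0452] 0.0
car +y outer [0.6146 0.118  0.0413] 0.0006
car +y in [0.4963 0.1127 0.0427] 0.0004
pad face outer [0.5876 0.0705 0.0409] 0.0002
pad face in [0.5268 0.0674 0.0442] 0.0004
base corner [0.6097 0.2833 0.015 ] 0.0006
rim [0.54898221 0.2244287  0.06289776] [ 1.11392078e-04 -1.13237456e-04  9.74000329e-05 -9.55546547e-05]
rim [0.5488426  0.22562031 0.0626438 ] [-9.33467739e-05  1.10362529e-04 -1.06498227e-04  8.94824717e-05]
back face z=.045 [array([0.6203, 0.0227]), array([0.5035, 0.0157])]
back face z=.045 [array([0.6209, 0.0224]), array([0.5032, 0.0165])]
carrier -y z=.045 [array([0.6155, 0.0947]), array([0.4976, 0.0896])]
carrier -y z=.045 [array([0.616 , 0.0928]), array([0.4976, 0.0896])]
```

The clamp measurements agree with each other. The jaw tops come out at about 45 mm, the bars are about 118 × 24 mm, and the base corner is at 15 mm. The yaw is about 3° and the jaw gap about 50 mm. The back face's middle is (0.562,0.019), so the nest is near (0.5607,0.0423). Now I'll grasp the stone.

Run:
```python
from h import *
R=down(np.radians(-80))
p=np.array([0.4888,-0.3261])
arm.move_to([*p,0.23],R);print(arm.get_time_s(),arm.get_tool_pos())
arm.line_to([*p,0.114],R,feed=0.12,max_force=8)
print(arm.get_tool_pos())
eoat.grasp();print("w",arm.get_grip_width(),arm.get_tool_pos(),arm.get_wrist_force())
arm.line_to([*p,0.20],R,feed=0.12)
print(arm.get_time_s(),arm.get_grip_width(),arm.get_wrist_force(),arm.get_qpos())
snap("wrist","w5");snap("side","s5")
```

```text
6.05 [ 0.49040803 -0.3240365   0.23051437]
[ 0.48950431 -0.32639379  0.11492907]
w 0.03136979396476299 [ 0.48910147 -0.3262207   0.11445555] [-0.38983396  0.16312004  2.60411269]
8.575 0.03133675722798826 [ 0.05179771 -0.68354576 -3.15717675] [ 0.73791243  0.47705962 -0.25275664  1.5517692   0.12714262  1.13137754
 -0.93845085]
```

View pics/w5.png

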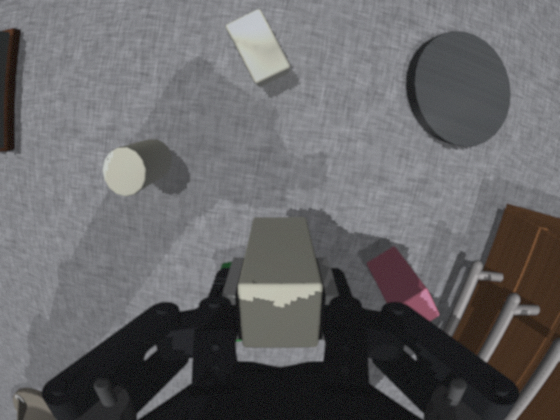

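View pics/s5.png

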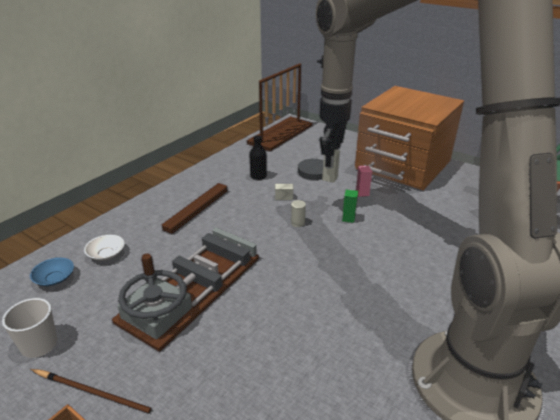

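The stone is held upright and centred, at (280,280) in w5, with a grip width of 31.4 mm. Next I'll carry it over the nest and check before lowering.

Run:
```python
from h import *
R=down(np.radians(-87))
p=np.array([0.5607,0.0423])
arm.move_to([*p,0.24],R)
arm.line_to([*p,0.175],R,feed=0.1);arm.wait(0.2)
print(arm.get_time_s(),arm.get_tool_pos(),arm.get_tcp_rot(),R,arm.get_wrist_force(),arm.get_qpos())
snap("wrist","w6");snap("side","s6");snap("scene","c6")
a=cv2.imread("pics/c6.png");b=cv2.imread("pics/s6.png")
cv2.imwrite("pics/c6c.png",cv2.resize(a[150:290,290:480],None,fx=4,fy=4,interpolation=cv2.INTER_CUBIC))
cv2.imwrite("pics/s6c.png",cv2.resize(b[150:340,110:290],None,fx=3,fy=3,interpolation=cv2.INTER_CUBIC))
```

```text
11.0833 [0.56126066 0.04241941 0.1759068 ] [-2.27790377e+00  2.16154953e+00 -2.01767575e-03] [ 2.2788308  -2.16252968  0.        ] [-0.82158155 -0.38592994 -2.48081319] [ 0.15799191  0.46563854 -0.36060657  1.64854286  0.18298314  1.05889646
 -1.77549997]
```

View pics/w6.png

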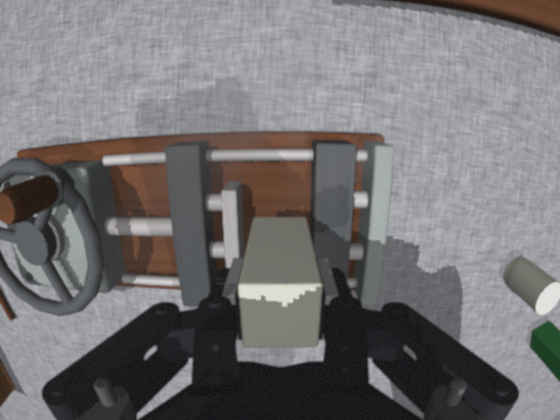

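View pics/s6c.png

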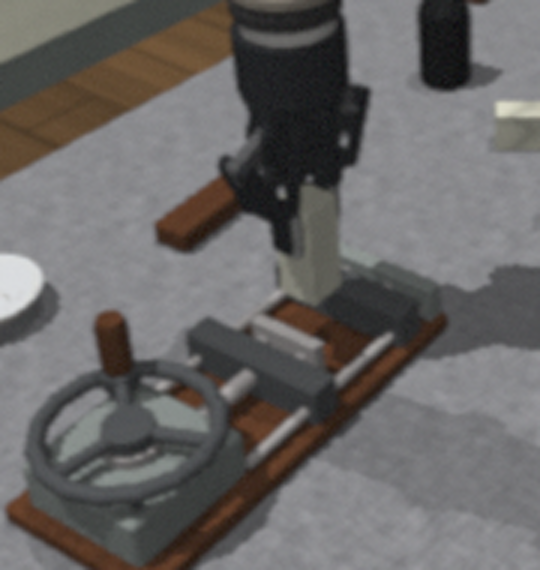

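View pics/c6c.png

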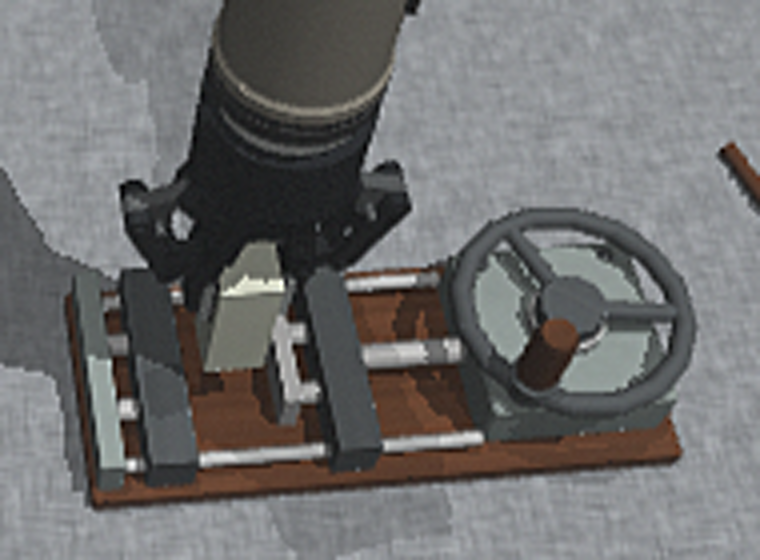

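Over the nest, w6 shows the jaw edges parallel to the stone's faces. I'll check the gap from this view: back jaw edge at u≈313, pad edge at u≈242.

Run:
```python
from h import *
im=cv2.imread("pics/w6.png")
cv2.imwrite("pics/w6c.png",cv2.resize(im[130:280,150:400],None,fx=3.2,fy=3.2,interpolation=cv2.INTER_CUBIC))
```

```text
(no output)
```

View pics/w6c.png

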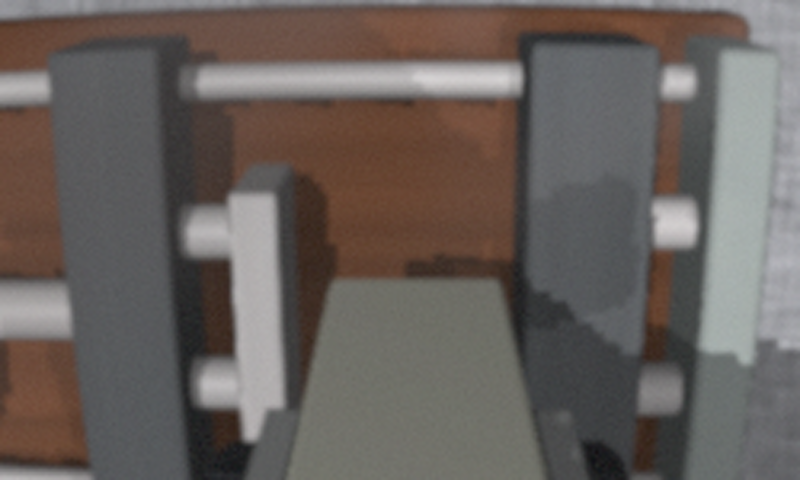

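Run:
```python
from h import *
T=np.load("pics/w6.npy")
f=lambda p:(np.array(p)+.5)/3.2-.5+[150,130]
a=np.radians(3);R=np.array([[np.cos(a),np.sin(a)],[-np.sin(a),np.cos(a)]])
for n,p,z in [("back o",(532,45),.045),("back i",(525,400),.045),("pad o",(277,190),.042),("pad i",(284,400),.042),("car o",(155,50),.045),("car i",(188,440),.045),("stone foot L",(333,280),T[2,3]-.114),("stone foot R",(498,280),T[2,3]-.114),("carrierL o",(52,57),.045),("base L",(747,20),.015),("pad x outer",(252,192),.042),("back x outer",(595,43),.045),("back x",(532,43),.045)]:
    X=onplane("wrist",f(p),z,T);print(n,X.round(4),"clamp rel TCP",(R@(X[:2]-T[:2,3])).round(4))
```

```text
back o [0.6198 0.0226 0.045 ] clamp rel TCP [ 0.0574 -0.0229]
back i [0.5451 0.0178 0.045 ] clamp rel TCP [-0.0174 -0.0237]
pad o [0.5875 0.0714 0.042 ] clamp rel TCP [0.0278 0.0276]
pad i [0.5409 0.0695 0.042 ] clamp rel TCP [-0.0189  0.0281]
car o [0.6156 0.0961 0.045 ] clamp rel TCP [0.0571 0.0507]
car i [0.5311 0.0905 0.045 ] clamp rel TCP [-0.0276  0.0496]
stone foot L [0.5758 0.0582 0.0619] clamp rel TCP [0.0153 0.015 ]
stone foot R [0.5774 0.0274 0.0619] clamp rel TCP [ 0.0153 -0.0158]
carrierL o [0.6139 0.1178 0.045 ] clamp rel TCP [0.0565 0.0725]
base L [ 0.6269 -0.03    0.015 ] clamp rel TCP [ 0.0617 -0.0758]
pad x outer [0.5869 0.0766 0.042 ] clamp rel TCP [0.0274 0.0328]
back x outer [0.6211 0.0103 0.045 ] clamp rel TCP [ 0.058  -0.0352]
back x [0.6202 0.0226 0.045 ] clamp rel TCP [ 0.0578 -0.0229]
```

The back face is 23.3 mm away, the pad 27.8 mm away, and x is centred within about 2.5 mm. The stone's foot is at ±15 mm, so lowering is safe.

Run:
```python
from h import *
R=down(np.radians(-87))
p=np.array([0.5590,0.0423])
arm.line_to([*p,0.140],R,feed=0.08)
f0=arm.get_wrist_force()
hit=arm.line_to([*p,0.126],R,feed=0.025,max_force=4)
print(hit,arm.get_time_s(),arm.get_tool_pos(),f0,arm.get_wrist_force())
eoat.open_jaws();arm.wait(0.1)
print(arm.get_time_s(),arm.get_wrist_force(),arm.get_grip_width())
arm.line_to([*p,0.24],R,feed=0.12)
print(arm.get_time_s());snap("wrist","w7")
```

```text
True 12.2917 [0.5593943  0.04232743 0.129432  ] [ 0.35213085 -0.92378759 -1.93648808] [ 0.26887981 -0.50749349  3.73964801]
12.9667 [ 0.01937752  0.66697869 -0.53574205] 0.0855465970900672
14.05
```

View pics/w7.png

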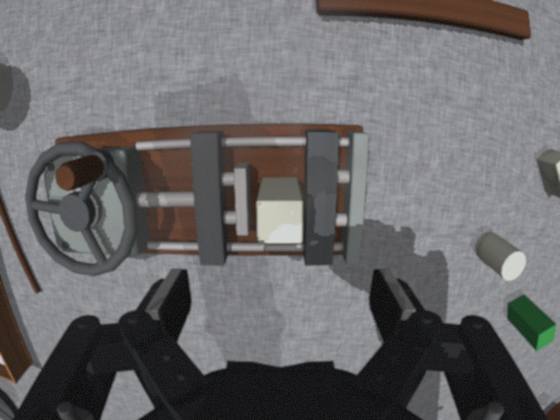

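The stone (280,222 in w7) stands square between the jaws, and touchdown matched 15 mm within 0.5 mm. Next I'll measure the wheel and handle from two closer wrist views.

Run:
```python
from h import *
R=down(np.radians(-87))
arm.move_to([0.575,0.25,0.27],R);snap("wrist","w8")
arm.line_to([0.575,0.19,0.27],R,feed=0.2);snap("wrist","w9")
print(arm.get_time_s(),arm.get_tool_pos(),arm.get_qpos())
for n,(u,v) in [("w8",(230,100)),("w9",(150,100))]:
    im=cv2.imread(f"pics/{n}.png");cv2.imwrite(f"pics/{n}c.png",cv2.resize(im[v:v+175,u:u+175],None,fx=3.4,fy=3.4,interpolation=cv2.INTER_CUBIC))
```

```text
15.5 [0.57519573 0.18871512 0.2700668 ] [-0.06594663  0.47819872 -0.41861524  1.39250066  0.19440258  1.31148026
 -2.01369629]
```

View pics/w8c.png

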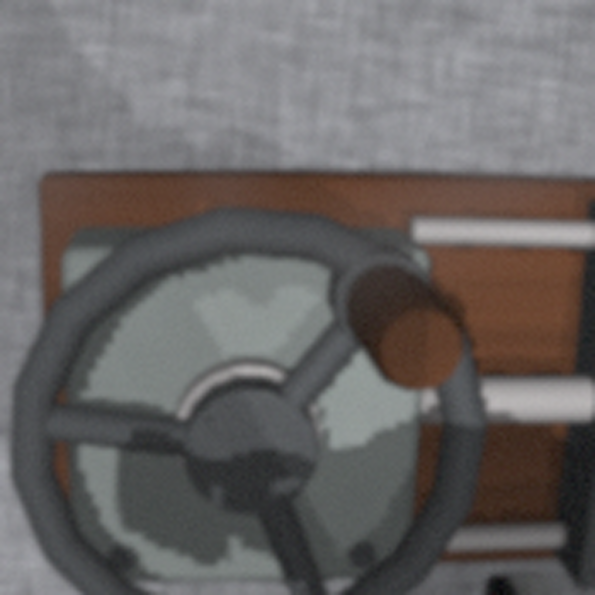

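View pics/w9c.png

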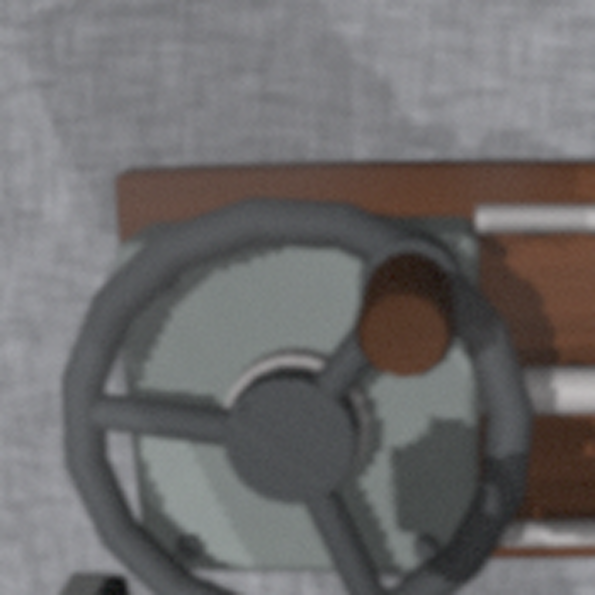

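Run:
```python
from h import *
from scipy.optimize import least_squares
T8=np.load("pics/w8.npy");T9=np.load("pics/w9.npy")
f8=lambda p:(np.array(p)+.5)/3.4-.5+[230,100]
f9=lambda p:(np.array(p)+.5)/3.4-.5+[150,100]
def t(n,p,q):
    X,r=tri([ray("wrist",f8(p),T8),ray("wrist",f9(q),T9)]);print(n,np.round(X,4),np.round(r[0],4));return X
hub=t("hub",(251,450),(292,437));h=t("handle",(421,347),(404,334))
print(np.linalg.norm((hub-h)[:2]))
for f,T,p,q in ((f8,T8,(251,450),(421,347)),(f9,T9,(292,437),(404,334))):
    a=onplane("wrist",f(p),hub[2],T);b=onplane("wrist",f(q),.119,T);print("hub@z",a,"handle@.119",b,np.linalg.norm((a-b)[:2]))
t("base corner",(43,175),(120,172))
for f,T,pts in ((f8,T8,[(14,420),(240,207),(484,430)]),(f9,T9,[(64,410),(285,198),(528,425)])):
  for z in (.068,):
    X=np.array([onplane("wrist",f(p),z,T) for p in pts])
    r=least_squares(lambda c:np.hypot(X[:,0]-c[0],X[:,1]-c[1])-c[2],[.55,.22,.064]);print("rim",r.x)
```

```text
hub [0.5498 0.2239 0.0714] 0.0003
handle [0.5927 0.1947 0.1199] 0.0002
0.05189250454833811
hub@z [0.5495079  0.2239032  0.07143463] handle@.119 [0.59260592 0.19444327 0.119     ] 0.052204666220106784
hub@z [0.55008229 0.22389362 0.07143463] handle@.119 [0.59222826 0.19467228 0.119     ] 0.05128517713585426
base corner [0.6106 0.2855 0.0128] 0.0001
rim [0.54973354 0.22333533 0.06280512]
rim [0.54940241 0.22481967 0.06260143]
```

The axis is (0.5497,0.2239), and the handle is at (0.5926,0.1946) with its top at 0.120. The radius is 51.9 mm against the expected 52, which fits. I'll grasp the handle and wind the first small steps.

```bash
cat > wind.py <<'E'
from h import *
import json,os
R=down(np.radians(-87)); Z=0.156
def fr(th): 
    return np.array([np.cos(th),np.sin(th)]),np.array([np.sin(th),-np.cos(th)])
def state(C):
    p=np.array(arm.get_tool_pos());F=np.array(arm.get_wrist_force());v=p[:2]-C;th=np.arctan2(v[1],v[0]);er,et=fr(th)
    return th,np.linalg.norm(v),-F[:2]@et,F[:2]@er,F[2]
E
python3 - <<'E'
from wind import *
h=np.array([0.5926,0.1946]);C=np.array([0.5497,0.2239])
arm.move_to([*h,0.23],R)
arm.line_to([*h,Z],R,feed=0.1,max_force=6);print(arm.get_tool_pos())
eoat.grasp();arm.wait(0.2)
print(arm.get_time_s(),arm.get_grip_width(),arm.get_tool_pos(),arm.get_wrist_force())
th0=np.arctan2(*(h-C)[::-1]);th=th0;r=0.052
for i in range(6):
    th-=0.08;arm.line_to([*(C+r*fr(th)[0]),Z],R,feed=0.02,max_force=20)
    s=state(C);print(round(th-th0,3),np.round([s[0]-th0,*s[1:]],3),arm.get_time_s())
E
```

```text
[0.59312746 0.1949343  0.15693309]
17.5083 0.020415807877780474 [0.59262982 0.1949713  0.15641064] [-0.55933806  1.27133601  3.79300272]
-0.08 [-0.008  0.052  7.726  1.437 -2.285] 17.8667
-0.16 [-0.078  0.052  9.338  0.779 -3.037] 18.225
-0.24 [-0.159  0.052  9.422  0.931 -3.588] 18.5833
-0.32 [-0.241  0.051  9.42  -0.174 -3.773] 18.9417
-0.4 [-0.322  0.051 10.157  0.342 -4.484] 19.3
-0.48 [-0.403  0.051  8.989 -0.695 -4.683] 19.6583
```

Run:
```python
from wind import *
h=np.array([0.5926,0.1946]);C=np.array([0.5497,0.2239])
th0=np.arctan2(*(h-C)[::-1]);th=th0-0.48;r=0.052;k=0
while th-th0>-2.75:
    th-=0.1;k+=1;hit=arm.line_to([*(C+r*fr(th)[0]),Z],R,feed=0.022,max_force=14)
    s=state(C);a=(s[0]-th0+np.pi)%(2*np.pi)-np.pi
    if a>0.5:a-=2*np.pi
    if k%2==0 or s[2]>12: print(round(th-th0,3),np.round([a,*s[1:]],3),round(arm.get_time_s(),2))
    if s[2]>13 or hit: break
print(arm.get_grip_width(),arm.get_qpos())
```

```text
-0.68 [-0.605  0.051  9.123 -2.124 -3.556] 20.43
-0.88 [-0.802  0.051  8.889 -3.228 -4.682] 21.19
-1.08 [-0.998  0.051  9.401 -3.282 -5.487] 21.96
-1.28 [-1.19   0.051  8.566 -4.421 -4.753] 22.73
-1.48 [-1.379  0.051 10.108 -4.26  -3.729] 23.49
-1.68 [-1.564  0.051  8.33  -3.481 -4.053] 24.26
-1.88 [-1.75   0.051  7.902 -2.742 -1.282] 25.02
-2.08 [-1.938  0.051  9.453 -1.672  1.07 ] 25.79
-2.28 [-2.132  0.051  9.072  0.55   4.111] 26.56
-2.48 [-2.339  0.051  9.793  2.759  8.339] 27.32
-2.68 [-2.555  0.051  9.893  3.051 10.38 ] 28.09
0.020627608798487976 [-0.15324508  0.47827526 -0.42565977  1.6982853   0.23298624  1.02328126
 -2.18254936]
```

Run:
```python
from wind import *
h=np.array([0.5926,0.1946]);C=np.array([0.5497,0.2239])
th0=np.arctan2(*(h-C)[::-1]);th=th0-2.78;r=0.052;k=0
print(arm.get_tool_pos())
for k in range(14):
    th-=0.08;hit=arm.line_to([*(C+r*fr(th)[0]),Z],R,feed=0.02,max_force=14)
    s=state(C);a=(s[0]-th0+np.pi)%(2*np.pi)-np.pi
    if a>0.5:a-=2*np.pi
    print(round(th-th0,3),np.round([a,*s[1:]],3),round(arm.get_time_s(),2))
    if s[2]>13.3 or hit: break
snap("scene","c10");a=cv2.imread("pics/c10.png");cv2.imwrite("pics/c10c.png",cv2.resize(a[150:290,290:480],None,fx=4,fy=4,interpolation=cv2.INTER_CUBIC))
```

```text
[0.49859465 0.23019069 0.15626686]
-2.86 [-2.751  0.052 10.204  4.768 12.122] 28.83
-2.94 [-2.838  0.052  9.777  4.076 12.875] 29.19
-3.02 [-2.925  0.052 10.083  4.022 12.208] 29.55
-3.1 [-3.01   0.052  9.742  3.827 12.51 ] 29.91
-3.18 [-3.095  0.052  9.56   3.308 12.59 ] 30.27
-3.26 [-3.175  0.052 10.497  3.729 13.047] 30.62
-3.34 [-3.252  0.052 10.399  3.353 12.996] 30.98
-3.42 [-3.328  0.052 12.105  2.516 14.002] 31.34
-3.5 [-3.403  0.052 13.358  2.249 14.365] 31.7
```

View pics/c10c.png

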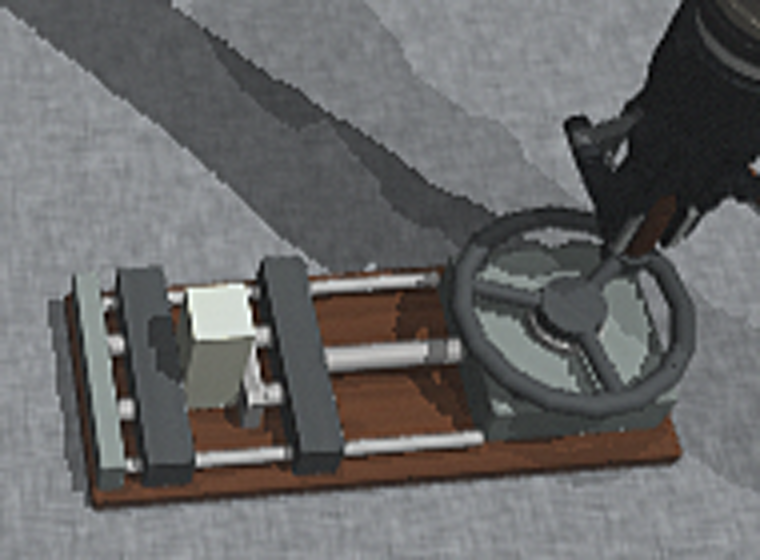

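The stone now sits against the back jaw, between pad and jaw at (215,345) in the crop. The push started climbing at about -3.2 rad, as predicted. I'll continue in small steps.

Run:
```python
from wind import *
h=np.array([0.5926,0.1946]);C=np.array([0.5497,0.2239])
th0=np.arctan2(*(h-C)[::-1]);th=th0-3.5;r=0.052
for k in range(9):
    th-=0.05;hit=arm.line_to([*(C+r*fr(th)[0]),Z],R,feed=0.02,max_force=8)
    s=state(C);a=(s[0]-th0+np.pi)%(2*np.pi)-np.pi
    if a>0.5:a-=2*np.pi
    print(round(th-th0,3),np.round([a,*s[1:]],3),round(arm.get_time_s(),2))
    if s[2]>16 or hit or a<-3.72: break
arm.wait(0.3);print(state(C))
```

```text
-3.55 [-3.449  0.053 14.01   2.176 13.922] 32.03
-3.6 [-3.495  0.053 13.885  1.6   15.018] 32.32
-3.65 [-3.542  0.053 14.25   2.598 16.009] 32.6
-3.7 [-3.588  0.053 15.51   0.883 15.737] 32.88
-3.75 [-3.633  0.053 16.142  1.59  15.336] 33.17
(np.float64(2.050283903320238), np.float64(0.05277087870224382), np.float64(15.507881245826159), np.float64(2.062731176495136), np.float64(15.849369144684342))
```

Run:
```python
from wind import *
h=np.array([0.5926,0.1946]);C=np.array([0.5497,0.2239])
th0=np.arctan2(*(h-C)[::-1]);th=th0-3.75;r=0.052
for k in range(2):
    th-=0.05;hit=arm.line_to([*(C+r*fr(th)[0]),Z],R,feed=0.02,max_force=6)
    s=state(C);a=(s[0]-th0+np.pi)%(2*np.pi)-np.pi
    if a>0.5:a-=2*np.pi
    print(round(th-th0,3),np.round([a,*s[1:]],3),round(arm.get_time_s(),2))
    if s[2]>17 or hit: break
p=np.array(arm.get_tool_pos())
# relax: hold here, then let go
arm.line_to([p[0],p[1],Z],R,feed=0.02);print(state(C))
eoat.open_jaws();arm.wait(0.2);print(arm.get_tool_pos(),arm.get_wrist_force())
p=np.array(arm.get_tool_pos());arm.line_to([p[0],p[1],0.27],R,feed=0.12)
arm.move_to([0.575,0.19,0.27],R)
snap("wrist","w11");snap("side","s11");snap("scene","c11");print(arm.get_time_s(),arm.get_wrist_force())
```

```text
-3.8 [-3.679  0.053 16.568  2.147 15.295] 33.75
-3.85 [-3.724  0.053 16.14   1.43  15.738] 34.03
(np.float64(1.980666564347223), np.float64(0.05283861336626778), np.float64(4.33937446639977), np.float64(0.549779165383451), np.float64(7.017618139545897))
[0.52963982 0.27282802 0.15599329] [-0.36068667 -0.35909644  0.57589529]
37.0833 [-1.06545326 -0.65341676 -0.45575377]
```

View pics/w11.png

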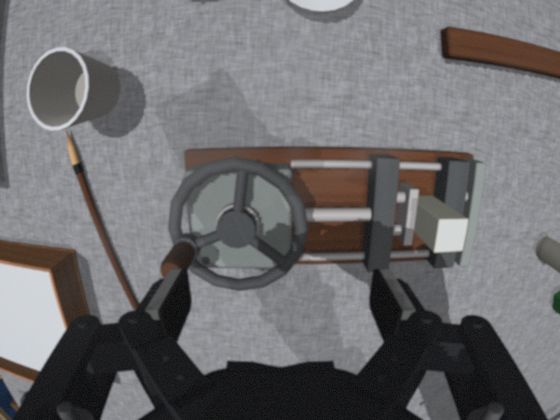

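View pics/s11.png

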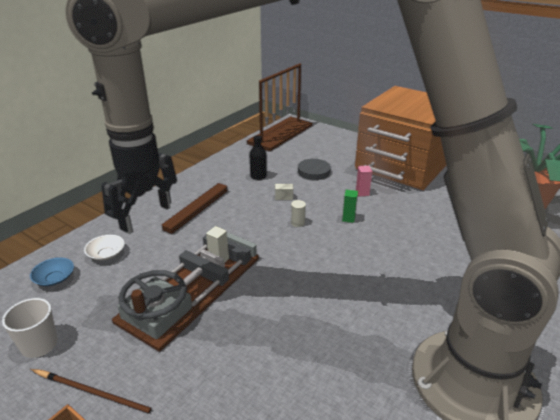

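The handle is let go, and the stone stands between pad and back jaw at (440,228) in w11. I'll take a closer wrist view over the stone, then check the handle angle, the back jaw's yield, and the stone's squareness.

Run:
```python
from h import *
R=down(np.radians(-87))
arm.move_to([0.575,0.06,0.27],R);arm.wait(0.2);snap("wrist","w12");print(arm.get_time_s())
for n,(u,v,w,h) in [("w12",(190,110,160,130)),("w11",(140,190,110,110))]:
    im=cv2.imread(f"pics/{n}.png");cv2.imwrite(f"pics/{n}c.png",cv2.resize(im[v:v+h,u:u+w],None,fx=4.5,fy=4.5,interpolation=cv2.INTER_CUBIC))
```

```text
37.9167
```

View pics/w12c.png

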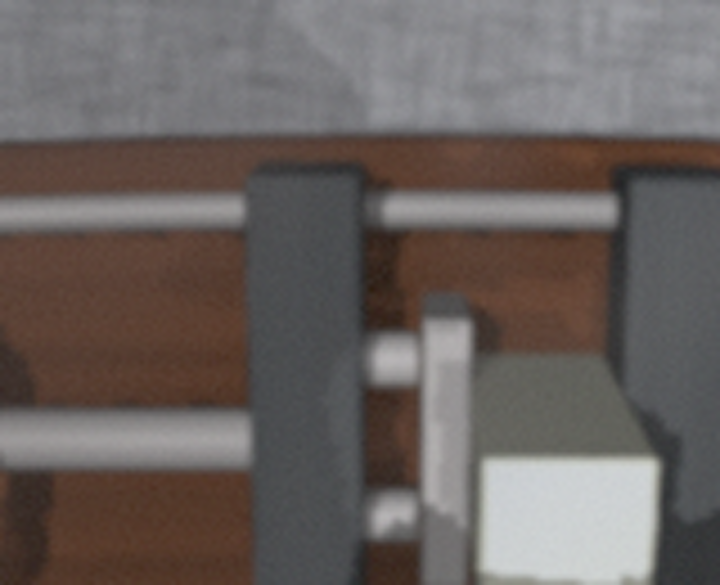

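View pics/w11c.png

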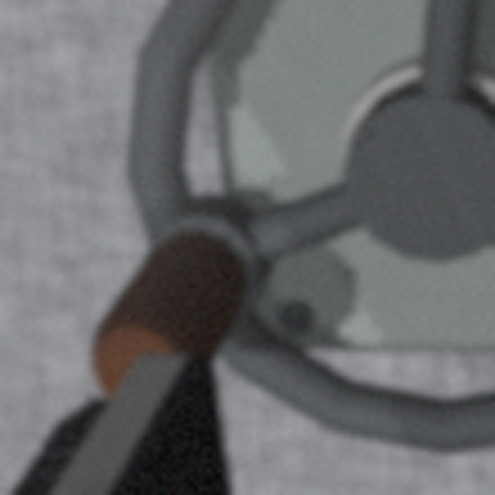

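Run:
```python
from h import *
T=np.load("pics/w12.npy");T11=np.load("pics/w11.npy")
C=np.array([0.5497,0.2239]);th0=np.arctan2(0.1946-C[1],0.5926-C[0])
f11=lambda p:(np.array(p)+.5)/4.5-.5+[140,190]
f12=lambda p:(np.array(p)+.5)/4.5-.5+[190,110]
X=onplane("wrist",f11((141,374)),.119,T11)[:2]-C;print("handle",np.hypot(*X),np.arctan2(X[1],X[0])-th0-2*np.pi)
a=np.radians(3);Rm=np.array([[np.cos(a),np.sin(a)],[-np.sin(a),np.cos(a)]]);N=np.array([0.559,0.0423])
for n,p,z in [("back face o",(628,178),.045),("back face",(622,330),.045),("car -y o",(362,177),.045),("car -y",(360,520),.045),("car +y o",(248,180),.045),("pad face",(471,325),.042),("stone top L",(481,458),.095),("stone top R",(659,458),.095)]:
    x=onplane("wrist",f12(p),z,T);print(n,x.round(4),(Rm@(x[:2]-N)).round(4))
im=cv2.imread("pics/w12.png");q=quad(im,(280,200,350,260),165);X=np.array([onplane("wrist",p,.095,T) for p in q]);print(q.round(1))
e=np.diff(np.vstack([X,X[:1]]),axis=0);print("stone",X.mean(0),(Rm@(X.mean(0)[:2]-N)).round(4),np.linalg.norm(e,axis=1).round(4),np.degrees(np.arctan2(e[:,1],e[:,0])).round(1))
c=Rm@np.r_[0,0]
# other stones from scene before/after
A=cv2.imread("pics/scene0.png").astype(int);B=cv2.imread("pics/c11.png").astype(int)
for n,(x0,y0,x1,y1) in {"round":(212,205,250,245),"low":(172,250,212,288)}.items():
    m=lambda I:np.argwhere(I[y0:y1,x0:x1].min(2)>150).mean(0)[::-1]+[x0,y0]
    print(n,m(A),m(B))
```

```text
handle 0.05237419882839364 -3.6692687580598426
back face o [0.6202 0.0196 0.045 ] [ 0.0599 -0.0259]
back face [0.5885 0.018  0.045 ] [ 0.0282 -0.0258]
car -y o [0.6169 0.0734 0.045 ] [0.0595 0.028 ]
car -y [0.5436 0.0702 0.045 ] [-0.0139  0.0287]
car +y o [0.6152 0.0964 0.045 ] [0.0589 0.0511]
pad face [0.5869 0.0493 0.042 ] [0.0282 0.0055]
stone top L [0.5748 0.0489 0.095 ] [0.0161 0.0058]
stone top R [0.5766 0.0173 0.095 ] [ 0.0162 -0.0259]
[[297.2 212.2]
 [334.9 212.1]
 [332.8 237.9]
 [297.2 236.6]]
stone [0.56426923 0.03264643 0.095     ] [ 0.0048 -0.0099] [0.0302 0.0222 0.0293 0.0208] [ -86.5 -178.2   90.6    4.3]
round [228.52459016 218.39344262] [228.79738562 220.77124183]
low [190.97202797 266.23776224] [191.50605327 267.00968523]
```

Everything agrees. The back jaw has yielded about 2.5 mm (about 40 N), and the wheel is about 0.5 rad past contact (about 47 N). The last push read about 16.3 N. The stone is square within 1°, about 10 mm from the nest point, and the robot is clear. I'll hand in.

Run:
```python
from h import *
print(arm.get_time_s(),arm.get_wrist_force());job.job_done();print(arm.get_time_s())
```

```text
37.9167 [-0.53116082  0.13886308  0.1188998 ]
the job is handed in; nothing more can be done
the job is handed in; nothing more can be done
```

The tall seal stone is standing in the clamp, square to the jaws and clamped, and the job is handed in at about 38 s of the 66 s allowed. The robot is clear of everything. No verdict is reported, so what follows rests on my own checks.

I stood the stone upright on the base 23 mm from the back jaw and let go. Then I wound the crank about 3.7 rad clockwise and let go of the handle.

**Clamping force:** three separate estimates all fall inside the 28–82 N band, though they differ:

| Basis | Estimate |
|---|---|
| Back jaw yielded about 2.5 mm | about 40 N |
| Wheel about 0.5 rad past first contact | about 47 N |
| Push reading | about 55 N |

**Push at the handle:** the highest reading was 16.6 N, slightly under the 17 N you asked for. It ran free at 9–10 N, about 1 N below your figure, and never came near 20 N.

**Stone:** it is within about 1° of square to the jaws and about 10 mm from the nest point. Its depth along the jaws is less certain, because a shadow cut off part of its top in the last picture.

**Other stones:** I never touched them. The low stone's position in the picture did not change noticeably. The round one's bright patch shifted about 2 px, which I put down to the arm's shadow but did not check further.

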